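# Brake the ware carriage, load the vase, release the brake

## Task

Load the terracotta vase onto the little ware carriage. First push the red brake handle down until its rubber foot bites the sprung brake strip with about 13 newtons (8 at the very least, never more than 20) and let go, so that the carriage is held; then stand the vase upright in the blue ring on the deck with the brake still on; then lift the handle all the way back up so that the carriage is free again. Keep the carriage where it stands and leave the blue jar and the white cup alone.

Things in the scene. Friction and masses are not known exactly. Their poses are not given: they have to be found in the camera images.
- lever (a joint): Brake lever angle, rad. 0 = fully up at its stop, pointing to the track's -x side, 0.6 rad above level; grows as the handle goes down (angle above level = 0.6 minus this); range 0 to 1.0. Starts at 0 to 0.15 and stays where it is left. Somewhere between 0.3 and 0.7 the foot meets the brake strip; where differs from start to start and is not measured: it must be felt.
- lever_hinge (a point): Middle of the lever's hinge, on the carriage, 70 mm above the table; axes as the track's, hinge axis along y. Dry friction of 0.75 N m holds the lever: about 6 N at the handle while it moves; when the push pauses, only part of that (0 to 5 N) is still felt. Let go, the foot keeps its bite up to about 15 N; pressed harder, it creeps back to about that.
- handle: Red round bar, 14 mm thick, across the end of the forked lever; origin at its middle, 125 mm from the hinge, bar along its own y. 77 mm of it are free between the lever's arms: can be pinched from above, fingers closing along the track's x. 124 to 141 mm above the table at the start, about 45 to 102 mm with the brake on.
- foot: Black rubber ball foot, 16 mm in diameter, under the lever; origin at its centre, 45 mm along the lever from the hinge and 30 mm square below the lever's line. The strip it meets pushes back with 6 N per mm of foot travel, felt at the handle on top of the hinge's friction, moving or paused: 13 N at the foot adds about 4 to 5.5 N at the handle.
- track: Wooden board fixed to the bench, 245 mm (x) by 435 mm (y), 15 mm thick, origin on the table. x points from the brake side to the vase's ring, y along the rails; a white cup stands on its +y end. The brake strip (aluminium case, dark sprung pad on top) runs along y, 44 to 88 mm on the -x side of the origin, its top 29 to 47 mm above the table.
- seat (a point): Centre of the blue locating ring, on the surface of the carriage's plywood deck, 60 mm above the table; axes as the track's. Ring: 62 mm inside, 8 mm high, 6 mm thick. Deck 145 (x) by 130 mm (y). The carriage (1.2 kg) rolls along the track's y with under 1 N of friction unless the brake bites.
- vase: Terracotta vase, about 0.25 kg, 110 mm high, solid of revolution; origin at the centre of its underside, z up its axis. Foot 52 mm in diameter, belly 68 mm at 35 mm height, narrow neck 28 mm in diameter from 80 to 96 mm height (grasp here), lip 40 mm at the top.
- blue_jar: Blue glazed round jar, 76 mm wide, 70 mm high; origin under its centre. Leave alone.
- cup: White cup, 44 mm wide, 45 mm high, on the shelf end of the track board; origin under its centre. Leave alone.
Not all that is in view belongs to the job. Leave any green or purple look-alike of the vase alone.

How it is judged (in metres and radians):
On the way, in this order (a step that is already met when the one before it is completed fails the run):
1. brake on: the foot bites with at least 8 N on its own, handle let go (contact force between foot and anything else above 8 N and contact force between the fingers and handle below 0.1 N and value of joint lever above 0.26 rad), for 0.3 s.
2. vase stands upright in the ring, let go, brake still biting (horizontal distance between vase and seat below 0.008 m and z of vase in the frame of seat between -0.005 and 0.005 m and angle between vase's own z axis and vertical below 0.1 rad and linear speed of vase below 0.02 m/s and contact force between foot and anything else above 8 N and contact force between the fingers and vase below 0.1 N and contact force between the fingers and handle below 0.1 N), for 0.3 s.
At the end, for the whole second after the job is handed in: Lever back up (joint below 0.15 rad), foot clear of the strip, vase upright and at rest on the deck inside the ring (within 8 mm of its centre), carriage within 30 mm of where it started (horizontal distance between vase and seat below 0.008 m and z of vase in the frame of seat between -0.005 and 0.005 m and angle between vase's own z axis and vertical below 0.1 rad and linear speed of vase below 0.02 m/s and value of joint lever below 0.15 rad and contact force between foot and anything else below 0.1 N and distance of seat from where it was at the start of the episode below 0.03 m); the robot touches nothing.
It fails at once if the brake foot is pressed with more than 20 N (contact force between foot and anything else above 20 N).
It fails at once if the carriage rolls more than 30 mm (distance of seat from where it was at the start of the episode above 0.03 m).
It fails at once if the blue jar or the white cup is moved more than 30 mm (distance of any of blue_jar, cup from where it was at the start of the episode above 0.03 m).
It also fails if it takes over 72 s, if anything falls off the work surface, if the arm or the gripper's body presses on something with over 40 N, if the wrist force passes 120 N, or if a joint passes its speed limit or range.

## Robot

A 7-joint arm with a two-finger parallel gripper is mounted at the origin on the work surface. World frame = base frame: x ahead of the robot, y to its left, z up, the work surface at z = 0. Lengths are in mm, angles in rad, forces in N, time in s.
With the tool pointing down it reaches from about 400 to 875 mm from the base axis. Payload 4.4 kg.
Tool frame: the origin (TCP) lies between the finger pads; the fingertips stand ctrl.tcp_to_tips ahead of it and the grasp point (between the pads) lies 8 mm behind it (ctrl.tcp_to_tips is the distance from the TCP to the fingertips, in mm); z points along the fingers, y is the direction in which the jaws open and shut (so a half turn about z gives the same grasp; the last joint's range is limited). The gripper opens to 85 mm and grips with 20 to 120 N. Pads are 22 mm wide; open, the fingers measure 114 mm over their backs; the gripper's body (76 mm by 85 mm) begins 54 mm behind the grasp point. The pads swing forward as they close: fully open they stand 13 mm farther back than shut.
Start: joints at [1.213, 0.628, 0.038, 1.517, -0.027, 0.996, -0.02], TCP at [187.017, -622.529, 242.313] pointing down, gripper open.
Joint ranges: [-3.06, 3.06], [-0.37, 2.12], [-1.25, 1.32], [0.18, 2.47], [-1.1, 4.24], [0.23, 1.98], [-2.94, 2.94]. Speed limits (rad/s): [2.57, 2.57, 3.14, 3.14, 3.14, 3.14, 3.14].

## Interface

Orientations are given as [roll, pitch, yaw] about the fixed x, y, z axes, in that order (R = Rz(yaw) Ry(pitch) Rx(roll)).
In Python, from cell import ctrl gives the robot as it stands.
- The arm moves only by the tool send_rows, never from a script. Its argument "rows" is a list of rows, each an object of numbers: "x", "y", "z": the shift along the world's x, y, z in cm; "roll": the turn about the world's z in degrees; "claw": the closure, from 0 (fully open) to 1 (shut). A call has 1 to 5 rows; each row is the pose to reach, as a shift and turn from the pose commanded when the call began; what a row does not reach only later rows make up. A row lasts 1/12 s, in which the tool goes at most 41.7 mm and 7.16 degrees, less where a joint would pass 70% of its speed; a pose out of reach is approached as far as the arm can. A call with a gripper value outside its range is refused whole. The fingers move at their own pace and stop on an object; the grip force is fixed at half the most. Time passes only in rows, so rows that repeat a pose let the fingers close. It gives the time, the measured TCP pose, the force and the opening at its end, in the units of the state.
- ctrl.read_state(): the state, without advancing time (a new reading comes with each control period).
- ctrl.get_image(name): name is "scene" or "top" or "wrist"; returns (picture, depth): 480x640x3 uint8, blue, green, red; 480x640 float32, mm along the optical axis (not along the pixel's ray), 0 where there is no reading.
- ctrl.get_calibration(name): a dict with "intrinsics" (3x3 intrinsics, pixels), "T" (4x4, takes a point from camera to world coordinates). Camera axes: x right, y down, z forward; pixel columns grow to the right and rows downward; lengths in mm; the calibration is good to about 2 mm. The wrist camera is an equidistant fisheye: a pixel r from the principal point sees the ray r / f radians off the axis. A picture is of the moment at which its call begins: read the wrist's pose just before it. get_calibration takes no time and is no camera call; for the wrist camera it gives the pose at the moment of the call.
- ctrl.finish_job(): hands the job in, once; it reports no verdict.
Trained networks look in the newest picture that a camera, given by its name, has taken for a name from the list of things; names that differ only in an ending like _2 or _b are one class to them, and where a whole thing is asked for, a point or a joint stands for the part that bears it (a point fixed in the world has none). Each returns a list of dicts, best first, with "confidence" (0 to 1); they miss things now and then, are a little off and sometimes report something else, mostly with a low value. They report only what shows in the picture. A call takes as long as a camera call. They do not tell look-alikes from the thing itself.
- ctrl.recognise(camera, query): "uv" ([column, row] in pixels, amid what is visible of it).
- ctrl.regions_of(camera, query): "region" (480x640 bool, what is visible of it) and "uv" ([column, row] in pixels, amid what is visible of it).
- ctrl.place_of(camera, query): "uv" ([column, row] in pixels: a listed point, or the origin of a listed thing).
The state is a dict: "clock": time; "qpos": joint angles; "qd": joint speeds; "tau": joint torques, N m; "eef_pos": TCP position; "tool_rot": TCP orientation; "force": force on the tool from outside, world axes, zero at the start; "torque": the same for the moment, N m; "width": finger opening in mm.
Only numpy, scipy, OpenCV 4.12 (cv2) and the standard library are available. Lean on these libraries where they do the work, as an engineer would, in place of code of your own. Each camera call takes 0.05 s, during which the arm holds its last target. There are 200 camera calls.

## Working session

There is one attempt and no reset: what is moved stays moved. The work goes in short steps, Python scripts to look and compute and a tool call to move; the robot and the scene stay as the last step left them, time stands still between calls to the robot, and variables do not carry over. Pictures are saved under pics/ and viewed, on a budget of 10 in all, crops included, one or two more only if the job needs it, and the job is handed in when it is done.

Besides the shell and the picture viewer there is one more tool, called after "Request:" as name(argument=value, ...), one argument or row to a line, values as JSON. send_rows: Moves the arm, as the interface text tells. Its arguments: {"type":"object","properties":{"rows":{"type":"array"}},"required":["rows"]}

```bash
mkdir -p pics; ls
cat > h.py <<'E'
import numpy as np, cv2
from cell import ctrl
def world(cam,uv,depth,c=None,r=2):
    c=c or ctrl.get_calibration(cam); K=np.array(c["intrinsics"]); T=np.array(c["T"])
    u,v=int(round(uv[0])),int(round(uv[1])); p=depth[max(v-r,0):v+r+1,max(u-r,0):u+r+1]; p=p[p>0]
    if len(p)==0: return None
    z=np.median(p); return (T@[(uv[0]-K[0,2])/K[0,0]*z,(uv[1]-K[1,2])/K[1,1]*z,z,1])[:3]
def atz(cam,uv,z):
    c=ctrl.get_calibration(cam); K=np.array(c["intrinsics"]); T=np.array(c["T"])
    d=T[:3,:3]@[(uv[0]-K[0,2])/K[0,0],(uv[1]-K[1,2])/K[1,1],1]; o=T[:3,3]
    return o+d*(z-o[2])/d[2]
E
python3 - <<'E'
from h import *
np.set_printoptions(precision=1,suppress=True)
s=ctrl.read_state();print({k:s[k] for k in("clock","eef_pos","tool_rot","force","width")},ctrl.tcp_to_tips)
ims=[]
for cam in("scene","top"):
    im,d=ctrl.get_image(cam);np.save(cam+"_d.npy",d);cv2.imwrite(f"pics/{cam}.png",im)
    print(cam,ctrl.get_calibration(cam)["T"][:3,3])
    for n in("vase","lever_hinge","handle","seat","track","foot","blue_jar","cup"):
        for r in ctrl.place_of(cam,n)[:3]:
            w=world(cam,r["uv"],d); print(n,round(r["confidence"],2),np.array(r["uv"]),w)
E
```

```text
pics
{'clock': 0.0, 'eef_pos': array([ 186.8, -621.9,  241.4]), 'tool_rot': array([-3.1,  0. ,  0.3]), 'force': array([-0.5, -0.2, -0. ]), 'width': 85.35803871436322} 11.0
scene [872.  632.5 770.8]
vase 0.82 [317.9 186.6] [ 311.7 -256.2   18.5]
vase 0.74 [287.6 212. ] [ 439.4 -212.7    7. ]
vase 0.73 [275.3 184.2] [ 418.7 -321.2   28.8]
lever_hinge 0.97 [279.1 265.4] [584.5  13.4  70.8]
handle 0.67 [322.9 237.9] [410.2 -75.6   0.3]
handle 0.47 [277.7 296.9] [625.1  80.1  55.5]
seat 0.66 [249.1 282.2] [659.1  11.7  57.7]
track 0.63 [277.6 297.3] [625.6  80.5  54.8]
foot 0.42 [241.  210.1] [ 560.3 -249.4   40.7]
blue_jar 0.75 [242.  213.2] [ 559.7 -246.9   31.4]
cup 0.85 [313.9 382.7] [660.6 282.7  42.2]
top [ 301.7    2.7 1290.1]
vase 0.86 [444.5 317.4] [ 298.6 -264.2   73. ]
vase 0.69 [485.8 204.8] [ 549.2 -372.4   72.3]
vase 0.57 [425.2 269.5] [ 405.3 -227.1   72.9]
lever_hinge 0.89 [310.9 198.3] [576.3  24.7  61.1]
handle 0.75 [303.4 238.5] [472.9  41.2 132.9]
seat 0.76 [315.1 163.4] [658.9  13.2  60.6]
track 0.71 [301.1 188.8] [598.9  46.7  62.4]
foot 0.51 [308.7 218.1] [528.7  30.5  69.4]
blue_jar 0.94 [442.5 213.2] [ 532.4 -273.2   71. ]
cup 0.67 [208.4 174.1] [650.7 268.9  19.1]
```

View pics/top.png

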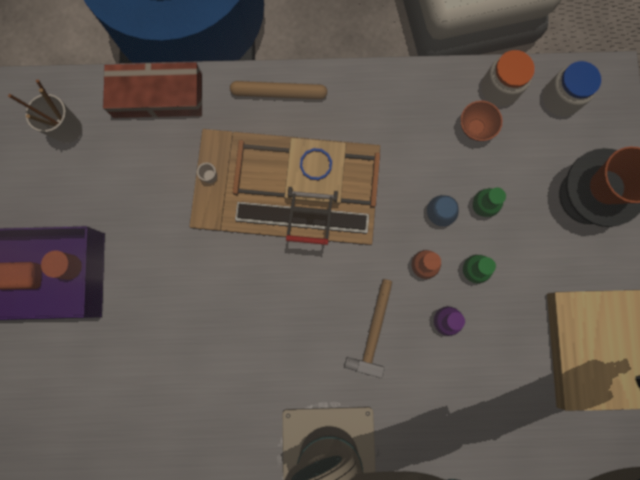

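View pics/scene.png

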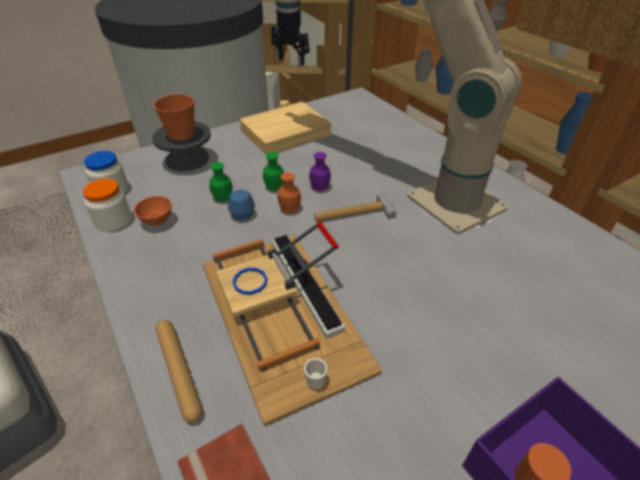

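The top view shows the carriage's blue ring at (316,164) and the handle at (308,239). Vase candidates are terracotta (427,264), green (490,201) and (480,268), and purple (450,321). A terracotta object at (57,265) lies in the purple box. The terracotta one at (427,264) fits; I'll confirm it with a crop and measure its colours.

Run:
```python
from h import *
np.set_printoptions(precision=1,suppress=True)
def pts(cam,m):
    d=np.load(cam+"_d.npy");c=ctrl.get_calibration(cam);K=np.array(c["intrinsics"]);T=np.array(c["T"])
    v,u=np.nonzero(m&(d>0));z=d[v,u];P=np.c_[(u-K[0,2])/K[0,0]*z,(v-K[1,2])/K[1,1]*z,z,np.ones(len(z))];return (P@T.T)[:,:3]
for cam,b in(("top",dict(ring=(295,335,145,185),bar=(280,335,228,250),vase=(405,448,240,285))),("scene",dict(ring=(225,275,262,300),bar=(312,345,218,252),vase=(272,306,168,220)))):
    im=cv2.imread(f"pics/{cam}.png");hsv=cv2.cvtColor(im,cv2.COLOR_BGR2HSV).astype(int)
    H,S,V=hsv[...,0],hsv[...,1],hsv[...,2]
    col=dict(ring=(H>100)&(H<130)&(S>110),bar=((H<8)|(H>172))&(S>150),vase=((H<18)|(H>172))&(S>110))
    for n,(a,bb,c,e) in b.items():
        m=np.zeros(H.shape,bool);m[c:e,a:bb]=col[n][c:e,a:bb];p=pts(cam,m)
        v,u=np.nonzero(m);r=cv2.minAreaRect(np.c_[u,v].astype(np.int32))
        print(cam,n,len(p),np.median(p,0),p.min(0),p.max(0),"rect",r)
        if n=="bar": 
            q=p[p[:,2]>110][:,:2];print(len(q),q.mean(0),np.linalg.svd(q-q.mean(0))[2][0],p[p[:,2]>110][:,2].max())
        if n=="ring": 
            q=p[abs(p[:,2]-66)<8];el=cv2.fitEllipse(np.c_[u,v].astype(np.int32));print(el,atz(cam,el[0],66),q.mean(0),(q.min(0)+q.max(0))/2)
        if n=="vase":
            for lo,hi in((100,120),(78,98),(20,60)):
                q=p[(p[:,2]>lo)&(p[:,2]<hi)];
                if len(q):print(lo,len(q),q.mean(0),(q.min(0)+q.max(0))/2,np.ptp(q,0))
# strip white frame orientation, from top
d=np.load("top_d.npy")
im=cv2.imread("pics/top.png");g=cv2.cvtColor(im,cv2.COLOR_BGR2GRAY)
m=np.zeros(g.shape,np.uint8);m[195:235,230:375]=(g[195:235,230:375]<45)
v,u=np.nonzero(m);P=pts("top",m.astype(bool));P=P[(P[:,2]<52)&(P[:,2]>20)];q=P[:,:2]
r=cv2.minAreaRect(q.astype(np.float32));print("strip",r,np.linalg.svd(q-q.mean(0),full_matrices=False)[2][0],np.median(P[:,2]))
a=cv2.resize(im[180:340,395:520],None,fx=4,fy=4);a=a[:600];b=cv2.resize(cv2.imread("pics/scene.png")[140:230,200:340],None,fx=4,fy=4)
o=np.zeros((600,800,3),np.uint8);o[:600,:375]=cv2.resize(a,(375,480))[:480].shape and cv2.copyMakeBorder(cv2.resize(a,(375,480)),0,120,0,0,0);o[:270,380:800]=cv2.resize(b,(420,270))
c=cv2.resize(im[120:260,180:390],(420,280));o[290:570,380:800]=c
cv2.imwrite("pics/c1.png",o)
```

```text
top ring 1 [621.3  11.8  71.2] [621.3  11.8  71.2] [621.3  11.8  71.2] rect ((316.0, 178.0), (0.0, 0.0), 0.0)Traceback (most recent call last):
  File "<stdin>", line 17, in <module>
cv2.error: OpenCV(4.12.0) /io/opencv/modules/imgproc/src/shapedescr.cpp:361: error: (-201:Incorrect size of input array) There should be at least 5 points to fit the ellipse in function 'fitEllipseNoDirect'
```

```bash
cat > m.py <<'E'
from h import *
np.set_printoptions(precision=1,suppress=True)
def pts(cam,m):
    d=np.load(cam+"_d.npy");c=ctrl.get_calibration(cam);K=np.array(c["intrinsics"]);T=np.array(c["T"])
    v,u=np.nonzero(m&(d>0));z=d[v,u];P=np.c_[(u-K[0,2])/K[0,0]*z,(v-K[1,2])/K[1,1]*z,z,np.ones(len(z))];return (P@T.T)[:,:3]
for cam,b in(("top",dict(ring=(295,335,145,185),bar=(280,335,228,250),vase=(405,448,240,285))),("scene",dict(ring=(225,275,262,300),bar=(312,345,218,252),vase=(272,306,168,220)))):
    im=cv2.imread(f"pics/{cam}.png");hsv=cv2.cvtColor(im,cv2.COLOR_BGR2HSV).astype(int)
    H,S,V=hsv[...,0],hsv[...,1],hsv[...,2]
    col=dict(ring=(H>95)&(H<140)&(S>50),bar=((H<8)|(H>172))&(S>130),vase=((H<18)|(H>172))&(S>100))
    for n,(a,bb,c,e) in b.items():
        m=np.zeros(H.shape,bool);m[c:e,a:bb]=col[n][c:e,a:bb];p=pts(cam,m)
        v,u=np.nonzero(m);print(cam,n,len(u),"med",np.median(p,0))
        if n=="bar":
            q=p[p[:,2]>110];print(len(q),q.mean(0),np.linalg.svd(q[:,:2]-q[:,:2].mean(0),full_matrices=False)[2][0],q.min(0),q.max(0))
        if n=="ring" and len(u)>10:
            q=p[abs(p[:,2]-66)<8];el=cv2.fitEllipse(np.c_[u,v].astype(np.int32));print(el,atz(cam,el[0],66),q.mean(0),(q.min(0)+q.max(0))/2)
        if n=="vase":
            for lo,hi in((100,120),(78,98),(20,60)):
                q=p[(p[:,2]>lo)&(p[:,2]<hi)]
                if len(q):print(lo,len(q),q.mean(0),(q.min(0)+q.max(0))/2,np.ptp(q,axis=0))
im=cv2.imread("pics/top.png");g=cv2.cvtColor(im,cv2.COLOR_BGR2GRAY)
m=np.zeros(g.shape,bool);m[195:235,230:375]=g[195:235,230:375]<45
P=pts("top",m);P=P[(P[:,2]<52)&(P[:,2]>20)];q=P[:,:2]
print("strip",len(q),cv2.minAreaRect(q.astype(np.float32)),np.linalg.svd(q-q.mean(0),full_matrices=False)[2][0],np.median(P[:,2]))
o=np.zeros((600,800,3),np.uint8);o[:480,:375]=cv2.resize(im[180:340,395:520],(375,480))
o[:270,380:]=cv2.resize(cv2.imread("pics/scene.png")[140:230,200:340],(420,270));o[290:570,380:]=cv2.resize(im[120:260,180:390],(420,280))
cv2.imwrite("pics/c1.png",o)
E
python3 m.py
```

```text
top ring 165 med [656.1  10.3  68.5]
((315.5064697265625, 163.64515686035156), (28.869094848632812, 29.879209518432617), 86.27307891845703) [656.7  12.2  66. ] [655.7  11.1  68.2] [656.   12.2  67.1]
top bar 211 med [471.2  33.6 132.5]
210 [471.2  34.  132.6] [0.1 1. ] [461.8  -9.1 126.4] [481.7  78.2 139.3]
top vase 592 med [ 416.5 -227.4   74.4]
100 233 [ 421.6 -235.2  111.1] [ 422.3 -235.5  110.6] [35.5 36.9 13.8]
78 26 [ 417.9 -224.5   80.5] [ 421.3 -226.9   80.7] [36.1 18.7  5.1]
20 86 [ 409.3 -218.8   53.8] [ 417.4 -232.6   51.1] [54.6 56.9 17.7]
scene ring 255 med [658.4  13.6  66.2]
((249.5308837890625, 280.43841552734375), (23.61707305908203, 31.978971481323242), 80.06159210205078) [658.5  14.8  66. ] [658.   14.5  65.9] [657.3  13.4  64.2]
scene bar 168 med [474.7  37.6 129.7]
162 [474.5  38.7 129.6] [0.1 1. ] [463.  -7. 125.] [484.3  83.  133.4]
scene vase 669 med [ 431.2 -218.1   60.4]
100 108 [ 423.7 -231.5  107.8] [ 422.8 -233.9  106.1] [35.6 39.5 11.9]
78 54 [ 426.5 -224.1   87. ] [ 423.7 -226.7   87.4] [26.6 16.2 18.6]
20 257 [ 433.1 -211.7   42.7] [ 420.2 -266.2   40. ] [ 70.2 133.7  39.9]
strip 187 ((533.6463623046875, 29.185165405273438), (77.82563018798828, 24.188730239868164), 83.53618621826172) [-0.1 -1. ] 45.14224895156326
```

View pics/c1.png

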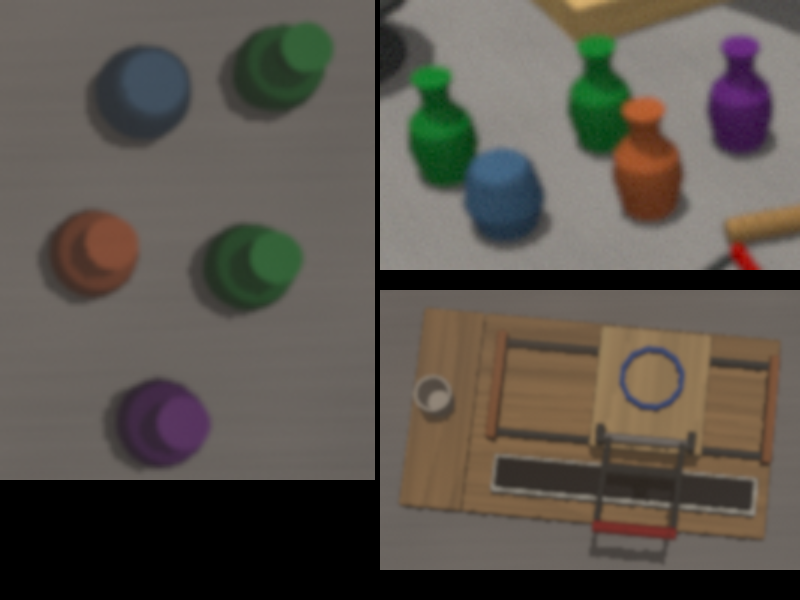

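Confirmed: terracotta vase (427,264 in top), about (422.5,-234); ring centre about (657.5,13.5); handle about (473,36,128). Track yaw is about -0.12 rad. Next, the exact yaw before moving.

Run:
```python
from h import *
s=ctrl.read_state();print(s["tool_rot"],s["eef_pos"],s["force"])
```

```text
[ 3.14156861e+00 -1.95221352e-05  2.91827314e-01] [ 187.02138895 -622.52895115  242.33728358] [-0.17216113  0.74424494  0.5932558 ]
```

Request:
send_rows(
  rows=[
    {"x": 2.5, "y": 3, "z": 0, "roll": 7, "claw": 0.5},
    {"x": 5, "y": 6, "z": 0, "roll": 14, "claw": 1},
    {"x": 7.5, "y": 9, "z": 0, "roll": 21, "claw": 1},
    {"x": 10, "y": 12, "z": 0, "roll": 28, "claw": 1},
    {"x": 12.5, "y": 15, "z": 0, "roll": 35, "claw": 1},
  ],
)

```text
clock: 1.32
eef_pos: [312.9, -471.1, 242.6]
tool_rot: [3.141, 0.0, 0.908]
force: [0.6, -0.4, -0.2]
width: 25.7
```

Request:
send_rows(
  rows=[
    {"x": 1.5, "y": 3.6, "z": 0, "roll": 7, "claw": 1},
    {"x": 3, "y": 7.2, "z": 0, "roll": 14, "claw": 1},
    {"x": 4.5, "y": 10.8, "z": 0, "roll": 21, "claw": 1},
    {"x": 6, "y": 14.4, "z": 0, "roll": 28, "claw": 1},
    {"x": 7.5, "y": 18, "z": 0, "roll": 31.5, "claw": 1},
  ],
)

```text
clock: 1.73
eef_pos: [387.5, -290.9, 242.6]
tool_rot: [3.141, 0.0, 1.458]
force: [0.3, -0.1, 0.0]
width: 0.3
```

Request:
send_rows(
  rows=[
    {"x": 1, "y": 3.8, "claw": 1},
    {"x": 2, "y": 7.6, "claw": 1},
    {"x": 3, "y": 11.4, "claw": 1},
    {"x": 4, "y": 15.2, "claw": 1},
    {"x": 5, "y": 19, "claw": 1},
  ],
)

```text
$.rows[0]: bad value
```

Request:
send_rows(
  rows=[
    {"x": 1, "y": 3.8, "z": 0, "roll": 0, "claw": 1},
    {"x": 2, "y": 7.6, "z": 0, "roll": 0, "claw": 1},
    {"x": 3, "y": 11.4, "z": 0, "roll": 0, "claw": 1},
    {"x": 4, "y": 15.2, "z": 0, "roll": 0, "claw": 1},
    {"x": 5, "y": 19, "z": 0, "roll": 0, "claw": 1},
  ],
)

```text
clock: 2.15
eef_pos: [437.3, -100.9, 242.6]
tool_rot: [3.141, 0.0, 1.452]
force: [0.9, -0.3, 0.3]
width: 0.1
```

Request:
send_rows(
  rows=[
    {"x": 1.2, "y": 3.5, "z": -1, "roll": 0, "claw": 1},
    {"x": 2.4, "y": 7, "z": -3, "roll": 0, "claw": 1},
    {"x": 3.5, "y": 10.5, "z": -5, "roll": 0, "claw": 1},
    {"x": 3.5, "y": 13.7, "z": -7, "roll": 0, "claw": 1},
    {"x": 3.5, "y": 13.7, "z": -8, "roll": 0, "claw": 1},
  ],
)

```text
clock: 2.57
eef_pos: [472.1, 42.7, 161.0]
tool_rot: [-3.141, -0.005, 1.463]
force: [0.3, 0.7, -0.3]
width: 0.2
```

Run:
```python
from h import *
for i in range(6):
    im,d=ctrl.get_image("scene") if i==0 else (im,d); 
    if i: ctrl.get_image("scene")
    s=ctrl.read_state();print(s["force"].round(2),s["eef_pos"].round(1))
cv2.imwrite("pics/s2.png",cv2.resize(im[150:330,200:400],(800,600)[::1],None,interpolation=cv2.INTER_CUBIC)[:600])
```

```text
[-0.18 -1.43 -0.67] [470.7  38.7 159.8]
[ 0.69 -1.4   0.11] [470.8  36.  160.9]
[-0.55  0.48  0.28] [471.5  34.5 161.9]
[ 0.28 -0.05  0.42] [472.1  33.6 162.5]
[ 0.92 -0.14  0.38] [472.5  33.1 162.9]
[0.08 0.22 0.71] [472.6  33.  163.1]
```

View pics/s2.png

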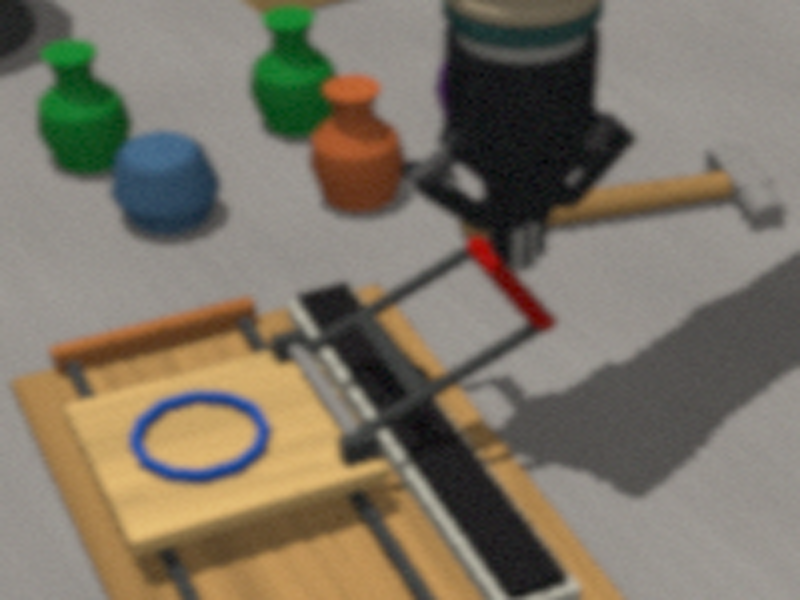

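Request:
send_rows(
  rows=[
    {"x": 0, "y": 0, "z": -0.6, "roll": 0, "claw": 1},
    {"x": 0, "y": 0.1, "z": -1.1, "roll": 0, "claw": 1},
    {"x": 0, "y": 0.1, "z": -1.4, "roll": 0, "claw": 1},
    {"x": 0, "y": 0.1, "z": -1.7, "roll": 0, "claw": 1},
    {"x": -0.1, "y": 0.1, "z": -2, "roll": 0, "claw": 1},
  ],
)

```text
clock: 3.28
eef_pos: [471.1, 35.3, 142.2]
tool_rot: [-3.142, 0.0, 1.452]
force: [-2.3, 0.7, 6.8]
width: 0.3
```

Request:
send_rows(
  rows=[
    {"x": -0.1, "y": 0, "z": -0.2, "roll": 0, "claw": 1},
    {"x": -0.2, "y": 0, "z": -0.4, "roll": 0, "claw": 1},
    {"x": -0.3, "y": 0, "z": -0.6, "roll": 0, "claw": 1},
    {"x": -0.4, "y": 0, "z": -0.8, "roll": 0, "claw": 1},
    {"x": -0.5, "y": 0, "z": -1, "roll": 0, "claw": 1},
  ],
)

```text
clock: 3.7
eef_pos: [466.4, 35.8, 132.6]
tool_rot: [3.14, -0.0, 1.453]
force: [-1.0, 0.2, 6.1]
width: 0.3
```

```bash
cat > f.py <<'E'
from h import *
F=[];P=[]
for i in range(4):
    ctrl.get_image("top");s=ctrl.read_state();F.append(s["force"]);P.append(s["eef_pos"])
print(s["clock"],"F",np.mean(F,0).round(2),np.std(F,0).round(2),"P",P[0].round(2),P[-1].round(2))
E
python3 f.py
```

```text
3.9 F [-0.1   0.69  2.27] [0.35 0.2  0.98] P [466.18  35.81 132.33] [466.17  35.71 132.36]
```

Request:
send_rows(
  rows=[
    {"x": -0.05, "y": 0, "z": -0.1, "roll": 0, "claw": 1},
    {"x": -0.1, "y": 0, "z": -0.2, "roll": 0, "claw": 1},
  ],
)

```text
clock: 4.07
eef_pos: [465.4, 35.7, 130.6]
tool_rot: [3.141, -0.0, 1.452]
force: [0.0, -0.2, 5.9]
width: 0.1
```

Request:
send_rows(
  rows=[
    {"x": -0.05, "y": 0, "z": -0.1, "roll": 0, "claw": 1},
    {"x": -0.1, "y": 0, "z": -0.2, "roll": 0, "claw": 1},
  ],
)

```text
clock: 4.23
eef_pos: [464.6, 35.7, 128.6]
tool_rot: [3.14, -0.0, 1.452]
force: [0.4, 1.1, 4.7]
width: -0.1
```

Request:
send_rows(
  rows=[
    {"x": -0.03, "y": 0, "z": -0.1, "roll": 0, "claw": 1},
    {"x": -0.06, "y": 0, "z": -0.2, "roll": 0, "claw": 1},
  ],
)

```text
clock: 4.4
eef_pos: [463.8, 35.6, 126.6]
tool_rot: [3.141, -0.0, 1.452]
force: [-0.9, 0.7, 5.5]
width: 0.2
```

Request:
send_rows(
  rows=[
    {"x": -0.03, "y": 0, "z": -0.1, "roll": 0, "claw": 1},
  ],
)

```text
clock: 4.48
eef_pos: [463.4, 35.6, 125.6]
tool_rot: [3.141, -0.0, 1.452]
force: [0.5, 0.0, 4.4]
width: -0.2
```

Request:
send_rows(
  rows=[
    {"x": -0.03, "y": 0, "z": -0.1, "roll": 0, "claw": 1},
  ],
)

```text
clock: 4.57
eef_pos: [463.1, 35.6, 124.5]
tool_rot: [3.141, -0.0, 1.453]
force: [-0.5, 1.6, 6.3]
width: 0.1
```

Request:
send_rows(
  rows=[
    {"x": -0.03, "y": 0, "z": -0.1, "roll": 0, "claw": 1},
  ],
)

```text
clock: 4.65
eef_pos: [462.7, 35.6, 123.5]
tool_rot: [3.141, -0.0, 1.452]
force: [-0.8, 1.3, 5.5]
width: 0.1
```

Request:
send_rows(
  rows=[
    {"x": -0.03, "y": 0, "z": -0.1, "roll": 0, "claw": 1},
  ],
)

```text
clock: 4.73
eef_pos: [462.3, 35.6, 122.5]
tool_rot: [3.141, -0.0, 1.452]
force: [-0.9, 0.5, 5.8]
width: -0.2
```

Request:
send_rows(
  rows=[
    {"x": -0.03, "y": 0, "z": -0.1, "roll": 0, "claw": 1},
  ],
)

```text
clock: 4.82
eef_pos: [462.0, 35.6, 121.5]
tool_rot: [3.141, -0.0, 1.452]
force: [-0.9, 0.5, 6.1]
width: -0.4
```

Request:
send_rows(
  rows=[
    {"x": -0.03, "y": 0, "z": -0.1, "roll": 0, "claw": 1},
  ],
)

```text
clock: 4.9
eef_pos: [461.7, 35.6, 120.5]
tool_rot: [3.141, -0.0, 1.452]
force: [-1.0, 1.4, 5.1]
width: -0.1
```

Request:
send_rows(
  rows=[
    {"x": -0.03, "y": 0, "z": -0.1, "roll": 0, "claw": 1},
  ],
)

```text
clock: 4.98
eef_pos: [461.3, 35.6, 119.5]
tool_rot: [3.141, -0.0, 1.453]
force: [-1.4, 0.7, 6.0]
width: 0.3
```

Request:
send_rows(
  rows=[
    {"x": -0.03, "y": 0, "z": -0.1, "roll": 0, "claw": 1},
  ],
)

```text
clock: 5.07
eef_pos: [461.0, 35.6, 118.5]
tool_rot: [3.141, -0.0, 1.452]
force: [-1.2, 1.2, 6.2]
width: 0.0
```

Request:
send_rows(
  rows=[
    {"x": -0.02, "y": 0, "z": -0.1, "roll": 0, "claw": 1},
  ],
)

```text
clock: 5.15
eef_pos: [460.8, 35.7, 117.6]
tool_rot: [3.141, -0.0, 1.453]
force: [-1.2, 0.6, 7.5]
width: 0.1
```

Request:
send_rows(
  rows=[
    {"x": -0.02, "y": 0, "z": -0.1, "roll": 0, "claw": 1},
  ],
)

```text
clock: 5.23
eef_pos: [460.5, 35.7, 116.6]
tool_rot: [3.142, -0.0, 1.453]
force: [-1.9, 1.3, 8.7]
width: 0.0
```

Request:
send_rows(
  rows=[
    {"x": -0.02, "y": 0, "z": -0.1, "roll": 0, "claw": 1},
  ],
)

```text
clock: 5.32
eef_pos: [460.3, 35.7, 115.7]
tool_rot: [3.142, -0.0, 1.453]
force: [-2.2, 2.1, 9.8]
width: 0.1
```

Request:
send_rows(
  rows=[
    {"x": -0.02, "y": 0, "z": -0.1, "roll": 0, "claw": 1},
  ],
)

```text
clock: 5.4
eef_pos: [460.0, 35.7, 114.7]
tool_rot: [3.142, -0.0, 1.453]
force: [-2.5, 0.4, 10.9]
width: 0.3
```

Request:
send_rows(
  rows=[
    {"x": -0.01, "y": 0, "z": -0.05, "roll": 0, "claw": 1},
  ],
)

```text
clock: 5.48
eef_pos: [459.9, 35.7, 114.3]
tool_rot: [-3.142, 0.0, 1.453]
force: [-2.7, 0.9, 10.8]
width: 0.1
```

```bash
python3 f.py
```

```text
5.6833 F [-1.86  0.87  9.13] [0.1  0.39 0.61] P [459.88  35.75 114.25] [459.86  35.71 114.27]
```

Request:
send_rows(
  rows=[
    {"x": 0, "y": 0, "z": 0.5, "roll": 0, "claw": 1},
    {"x": 0, "y": 0, "z": 2, "roll": 0, "claw": 1},
    {"x": 0, "y": 0, "z": 4, "roll": 0, "claw": 1},
    {"x": 0, "y": -1, "z": 5.6, "roll": 0, "claw": 0.5},
    {"x": -0.5, "y": -3.5, "z": 5.6, "roll": 0, "claw": 0},
  ],
)

```text
clock: 6.1
eef_pos: [458.2, 3.5, 172.5]
tool_rot: [3.135, -0.003, 1.458]
force: [1.6, -0.9, 0.2]
width: 23.0
```

Request:
send_rows(
  rows=[
    {"x": -0.6, "y": -4, "z": 0, "roll": 0, "claw": 0},
    {"x": -1.2, "y": -8, "z": 0, "roll": 0, "claw": 0},
    {"x": -1.8, "y": -12, "z": 0, "roll": 0, "claw": 0},
    {"x": -2.4, "y": -16, "z": 0, "roll": 0, "claw": 0},
    {"x": -3, "y": -19.5, "z": 0, "roll": 0, "claw": 0},
  ],
)

```text
clock: 6.52
eef_pos: [424.0, -197.4, 169.8]
tool_rot: [-3.141, 0.001, 1.451]
force: [0.3, 0.8, -0.3]
width: 83.1
```

Request:
send_rows(
  rows=[
    {"x": -0.2, "y": -2, "z": 0, "roll": 0, "claw": 0},
    {"x": -0.3, "y": -3.5, "z": 0, "roll": 0, "claw": 0},
    {"x": -0.3, "y": -4, "z": 0, "roll": 0, "claw": 0},
    {"x": -0.3, "y": -4, "z": 0, "roll": 0, "claw": 0},
    {"x": -0.3, "y": -4, "z": 0, "roll": 0, "claw": 0},
  ],
)

```text
clock: 6.93
eef_pos: [422.1, -233.6, 169.7]
tool_rot: [-3.141, -0.001, 1.453]
force: [0.2, 1.0, 0.2]
width: 85.1
```

Run:
```python
from h import *
for i in range(2): ctrl.get_image("scene")
s=ctrl.read_state();print(s["eef_pos"].round(1),s["force"].round(1),s["width"])
im,d=ctrl.get_image("scene")
o=np.hstack([cv2.resize(im[150:300,260:360],(400,600)),cv2.resize(im[200:320,220:300+0],(400,600))])
cv2.imwrite("pics/s3.png",o)
im,d=ctrl.get_image("top");np.save("top2_d.npy",d);cv2.imwrite("pics/top2.png",im)
hsv=cv2.cvtColor(im,cv2.COLOR_BGR2HSV).astype(int);m=((hsv[...,0]<8)|(hsv[...,0]>172))&(hsv[...,1]>130);m[:228]=0;m[262:]=0;m[:,:270]=0;m[:,340:]=0
v,u=np.nonzero(m);c=ctrl.get_calibration("top");print(len(u));P=np.array([world("top",(a,b),d,c,0) for a,b in zip(u,v) if d[b,a]>0]);print(np.median(P,0),P.max(0))
```

```text
[ 422.4 -232.9  169.8] [0.1 1.2 0. ] 85.61546472722766
171
[460.295454    34.55365926 103.57004395] [470.8463944   76.32661095 111.41471052]
```

View pics/s3.png

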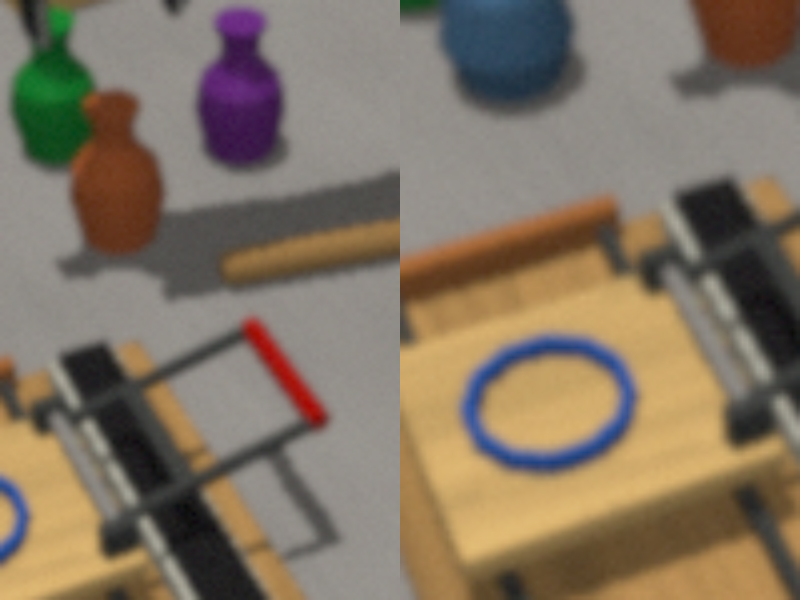

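The handle stayed down after release (bar about 31 mm lower than at the start), and the gripper is above the terracotta vase. Descending to grasp.

Request:
send_rows(
  rows=[
    {"x": 0, "y": 0, "z": -3, "roll": 0, "claw": 0},
    {"x": 0, "y": 0, "z": -5.5, "roll": 0, "claw": 0},
    {"x": 0, "y": 0, "z": -7.5, "roll": 0, "claw": 0},
    {"x": 0, "y": 0, "z": -8.6, "roll": 0, "claw": 0},
    {"x": 0, "y": 0, "z": -8.6, "roll": 0, "claw": 0},
  ],
)

```text
clock: 7.55
eef_pos: [421.0, -232.9, 81.8]
tool_rot: [-3.137, -0.002, 1.454]
force: [-0.3, -0.0, -0.6]
width: 85.4
```

Request:
send_rows(
  rows=[
    {"x": 0, "y": 0, "z": 0, "roll": 0, "claw": 0.4},
    {"x": 0, "y": 0, "z": 0, "roll": 0, "claw": 0.55},
    {"x": 0, "y": 0, "z": 0, "roll": 0, "claw": 0.65},
    {"x": 0, "y": 0, "z": 0, "roll": 0, "claw": 0.8},
    {"x": 0, "y": 0, "z": 0, "roll": 0, "claw": 1},
  ],
)

```text
clock: 7.97
eef_pos: [422.3, -234.8, 85.0]
tool_rot: [3.141, 0.001, 1.452]
force: [-2.1, 0.9, 8.5]
width: 35.6
```

Request:
send_rows(
  rows=[
    {"x": 0, "y": 0, "z": 0, "roll": 0, "claw": 1},
    {"x": 0, "y": 0, "z": 0, "roll": 0, "claw": 1},
    {"x": 0, "y": 0, "z": 0, "roll": 0, "claw": 1},
  ],
)

```text
clock: 8.22
eef_pos: [422.3, -234.9, 85.0]
tool_rot: [3.14, 0.001, 1.452]
force: [-1.1, 0.3, 6.9]
width: 35.1
```

```bash
python3 f.py
```

```text
8.4167 F [-1.59  0.2   6.91] [0.38 0.34 0.52] P [ 422.25 -234.89   85.01] [ 422.26 -234.86   85.01]
```

Width 35 mm with an upward force means the tips are on the vase's shoulder. I'll reopen and grip 6 mm higher.

Request:
send_rows(
  rows=[
    {"x": 0, "y": 0, "z": 0, "roll": 0, "claw": 0.3},
    {"x": 0, "y": 0, "z": 0, "roll": 0, "claw": 0.3},
    {"x": 0, "y": 0, "z": 0.3, "roll": 0, "claw": 0.3},
    {"x": 0, "y": 0, "z": 0.6, "roll": 0, "claw": 0.3},
    {"x": 0, "y": 0, "z": 0.6, "roll": 0, "claw": 0.3},
  ],
)

```text
clock: 8.83
eef_pos: [422.5, -234.7, 90.4]
tool_rot: [3.141, 0.0, 1.452]
force: [0.5, 0.2, -0.2]
width: 59.8
```

Request:
send_rows(
  rows=[
    {"x": 0, "y": 0, "z": 0, "roll": 0, "claw": 0.5},
    {"x": 0, "y": 0, "z": 0, "roll": 0, "claw": 0.6},
    {"x": 0, "y": 0, "z": 0, "roll": 0, "claw": 0.8},
    {"x": 0, "y": 0, "z": 0, "roll": 0, "claw": 1},
    {"x": 0, "y": 0, "z": 0, "roll": 0, "claw": 1},
  ],
)

```text
clock: 9.25
eef_pos: [422.1, -234.7, 90.3]
tool_rot: [3.141, 0.0, 1.452]
force: [-0.5, 0.3, 6.1]
width: 35.3
```

```bash
python3 f.py; python3 -c "
from h import *
print(ctrl.read_state()['width'])"
```

```text
9.45 F [-1.72  0.82  6.62] [0.88 0.25 0.37] P [ 422.15 -234.65   90.25] [ 422.16 -234.66   90.27]
35.49485843467274
```

Run:
```python
from h import *
im,_=ctrl.get_image("scene"); w,_=ctrl.get_image("wrist")
cv2.imwrite("pics/s4.png",np.hstack([cv2.resize(im[120:240,240:340],(400,480),interpolation=cv2.INTER_CUBIC),cv2.resize(w,(400,300))[:, :].copy() if 0 else cv2.copyMakeBorder(cv2.resize(w,(400,300)),0,180,0,0,0)]))
```

```text
(no output)
```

View pics/s4.png

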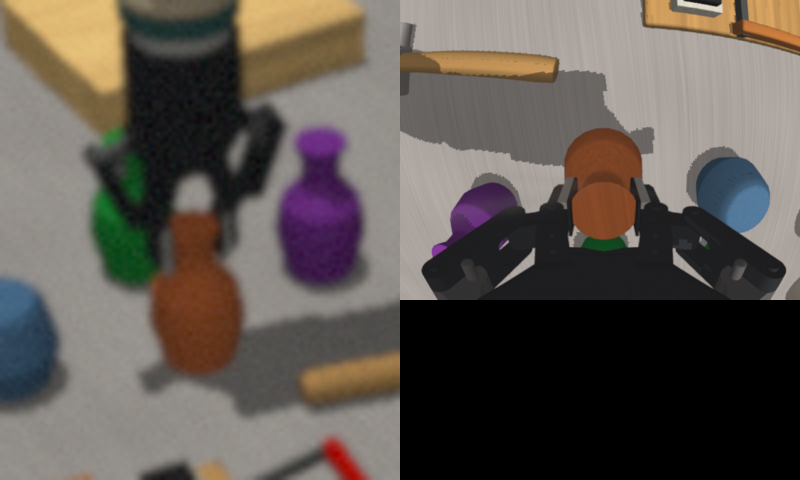

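Request:
send_rows(
  rows=[
    {"x": 0, "y": 0, "z": 0.5, "roll": 0, "claw": 1},
    {"x": 0, "y": 0, "z": 1.5, "roll": 0, "claw": 1},
    {"x": 0, "y": 0, "z": 3, "roll": 0, "claw": 1},
    {"x": 0, "y": 0, "z": 4, "roll": 0, "claw": 1},
    {"x": 0, "y": 0, "z": 4, "roll": 0, "claw": 1},
  ],
)

```text
clock: 9.97
eef_pos: [423.4, -235.1, 131.9]
tool_rot: [3.138, 0.001, 1.452]
force: [0.8, -0.6, -2.8]
width: 35.5
```

```bash
python3 f.py
python3 - <<'E'
from h import *
im,_=ctrl.get_image("scene"); w,_=ctrl.get_image("wrist");print(ctrl.read_state()["width"])
cv2.imwrite("pics/s5.png",np.hstack([cv2.resize(im[100:220,240:340],(400,480),interpolation=cv2.INTER_CUBIC),cv2.copyMakeBorder(cv2.resize(w,(400,300)),0,180,0,0,0)]))
E
```

```text
10.1667 F [ 0.13  0.09 -2.36] [0.54 0.5  0.65] P [ 422.88 -234.96  130.95] [ 421.71 -234.49  129.48]
35.280871858162826
```

View pics/s5.png

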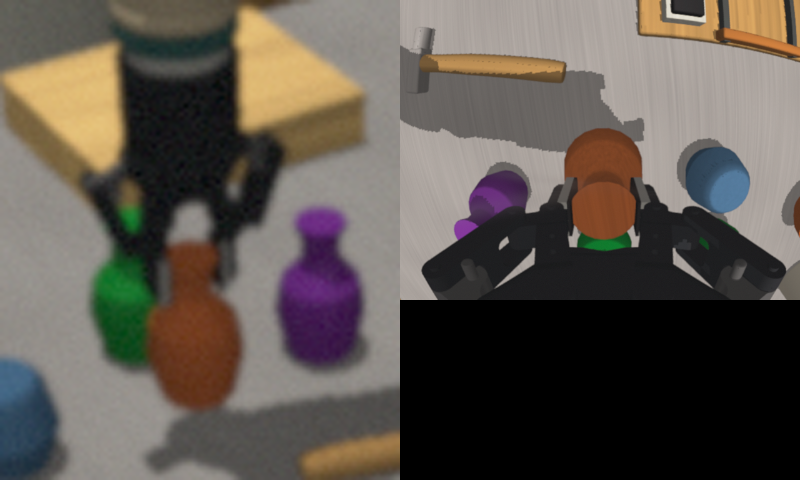

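Vase is lifted upright, with 2.4 N matching its weight. Carrying it to above the ring, z first.

Request:
send_rows(
  rows=[
    {"x": 0, "y": 0, "z": 2, "roll": 0, "claw": 1},
    {"x": 0, "y": 0, "z": 4.5, "roll": 0, "claw": 1},
    {"x": 1, "y": 1, "z": 6.5, "roll": 0, "claw": 1},
    {"x": 2.5, "y": 2.6, "z": 7.2, "roll": 0, "claw": 1},
    {"x": 4.5, "y": 4.7, "z": 7.2, "roll": 0, "claw": 1},
  ],
)

```text
clock: 10.68
eef_pos: [467.2, -189.2, 203.3]
tool_rot: [3.14, 0.002, 1.448]
force: [0.6, -0.4, -3.4]
width: 35.3
```

Request:
send_rows(
  rows=[
    {"x": 2, "y": 2.1, "z": 0, "roll": 0, "claw": 1},
    {"x": 4, "y": 4.2, "z": 0, "roll": 0, "claw": 1},
    {"x": 6, "y": 6.3, "z": 0, "roll": 0, "claw": 1},
    {"x": 8, "y": 8.4, "z": 0, "roll": 0, "claw": 1},
    {"x": 10, "y": 10.5, "z": 0, "roll": 0, "claw": 1},
  ],
)

```text
clock: 11.1
eef_pos: [567.4, -81.3, 201.0]
tool_rot: [-3.14, 0.0, 1.453]
force: [-0.0, -0.1, -2.8]
width: 35.2
```

Request:
send_rows(
  rows=[
    {"x": 2, "y": 2.1, "z": 0, "roll": 0, "claw": 1},
    {"x": 4, "y": 4.2, "z": 0, "roll": 0, "claw": 1},
    {"x": 6.5, "y": 6.8, "z": 0, "roll": 0, "claw": 1},
    {"x": 8, "y": 8.6, "z": 0, "roll": 0, "claw": 1},
    {"x": 9, "y": 9.57, "z": 0, "roll": 0, "claw": 1},
  ],
)

```text
clock: 11.52
eef_pos: [658.2, 17.8, 200.7]
tool_rot: [-3.141, -0.003, 1.456]
force: [0.6, 0.3, -2.4]
width: 35.1
```

```bash
python3 f.py; python3 f.py
python3 - <<'E'
from h import *
im,d=ctrl.get_image("scene");cv2.imwrite("pics/s6.png",im);np.save("s6_d.npy",d)
im2,_=ctrl.get_image("top");cv2.imwrite("pics/top3.png",im2)
s=ctrl.read_state();print(s["eef_pos"],s["tool_rot"])
# carriage moved? compare ring fit in top2 vs top
for f in("top","top2"):
    i=cv2.imread(f"pics/{f}.png");h=cv2.cvtColor(i,cv2.COLOR_BGR2HSV).astype(int);m=(h[...,0]>95)&(h[...,0]<140)&(h[...,1]>50);M=np.zeros_like(m);M[145:185,295:335]=m[145:185,295:335];v,u=np.nonzero(M);print(f,cv2.fitEllipse(np.c_[u,v].astype(np.int32))[0])
cv2.imwrite("pics/s6c.png",cv2.resize(im[170:320,190:310],(480,600),interpolation=cv2.INTER_CUBIC))
E
```

```text
11.7167 F [ 1.15  0.49 -2.46] [1.85 1.36 0.61] P [659.59  19.39 200.68] [656.05  12.62 200.58]
11.9167 F [-0.26 -0.46 -2.53] [0.36 0.38 0.57] P [655.91  11.64 200.86] [656.41  11.43 201.67]
[656.74982176  12.00274736 201.9778654 ] [-3.14153141e+00  5.01862785e-04  1.45103127e+00]
top (315.5064697265625, 163.64515686035156)
top2 (315.8971862792969, 163.6999053955078)
```

View pics/s6c.png

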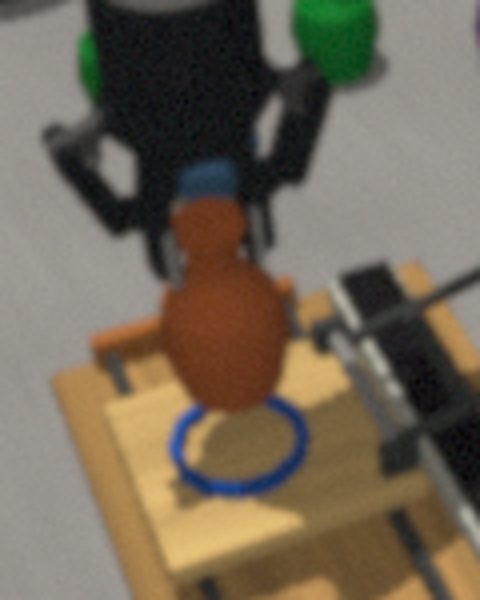

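Run:
```python
from h import *
c=ctrl.get_calibration("scene");K=np.array(c["intrinsics"]);T=np.linalg.inv(np.array(c["T"]))
def proj(p): q=K@(T@[*p,1])[:3]; return (q[:2]/q[2])
def vm(f,box):
    h=cv2.cvtColor(cv2.imread(f),cv2.COLOR_BGR2HSV).astype(int);m=((h[...,0]<13)|(h[...,0]>172))&(h[...,1]>130)&(h[...,2]>40);a,b,cc,e=box
    M=np.zeros(m.shape,np.uint8);M[cc:e,a:b]=m[cc:e,a:b];n,l,s,ce=cv2.connectedComponentsWithStats(M);k=1+s[1:,4].argmax()
    v,u=np.nonzero(l==k);return u,v
def sil(p0,tp=[(0,26),(20,32),(35,34),(60,26),(80,14),(96,14),(110,20)]):
    P=[];t=np.linspace(0,2*np.pi,60)
    for z,r in tp:
        for a in t:P.append(proj((p0[0]+r*np.cos(a),p0[1]+r*np.sin(a),p0[2]+z)))
    return np.array(P)
for f,box,p0 in(("pics/scene.png",(270,306,165,217),(422.5,-234.3,0)),("pics/s6.png",(220,272,212,280),(656.7,13,111.5))):
    u,v=vm(f,box);P=sil(p0);g=(v>np.percentile(v,40))&(v<np.percentile(v,80))
    rows=np.unique(v[g]);mid=np.mean([(u[v==r].min()+u[v==r].max())/2 for r in rows])
    print(f,"mask",u.min(),u.max(),v.min(),v.max(),"mid",mid,"model",P.min(0),P.max(0),proj((p0[0],p0[1],p0[2]+35)))
p=proj((657,13,66));print([proj((657+10,13,66))-p,proj((657,23,66))-p,proj((657,13,76))-p],p)
```

```text
pics/scene.png mask 278 299 173 212 mid 288.8636363636364 model [276.44135879 171.53105541] [300.74631523 213.63314711] [288.60946249 198.06080766]
pics/s6.png mask 228 262 220 272 mid 245.21428571428572 model [229.07346133 218.81760775] [262.43787546 274.06764098] [245.81300413 253.11340647]
[array([-4.18770632,  1.838885  ]), array([2.01149326, 2.91249564]), array([-0.48764654, -3.12357939])] [249.81176734 279.63469799]
```

Vase and ring line up within about 2 mm. Lowering.

Request:
send_rows(
  rows=[
    {"x": 0, "y": 0, "z": -1, "roll": 0, "claw": 1},
    {"x": 0, "y": 0, "z": -2, "roll": 0, "claw": 1},
    {"x": 0, "y": 0, "z": -3, "roll": 0, "claw": 1},
    {"x": 0, "y": 0, "z": -3.8, "roll": 0, "claw": 1},
    {"x": 0, "y": 0, "z": -4.2, "roll": 0, "claw": 1},
  ],
)

```text
clock: 12.43
eef_pos: [655.9, 13.0, 157.5]
tool_rot: [-3.138, 0.001, 1.453]
force: [-1.1, -1.0, -2.6]
width: 35.4
```

Request:
send_rows(
  rows=[
    {"x": 0, "y": 0, "z": -0.2, "roll": 0, "claw": 1},
    {"x": 0, "y": 0, "z": -0.4, "roll": 0, "claw": 1},
    {"x": 0, "y": 0, "z": -0.6, "roll": 0, "claw": 1},
    {"x": 0, "y": 0, "z": -0.7, "roll": 0, "claw": 1},
    {"x": 0, "y": 0, "z": -0.8, "roll": 0, "claw": 1},
  ],
)

```text
clock: 12.85
eef_pos: [657.4, 13.2, 152.0]
tool_rot: [3.141, -0.0, 1.452]
force: [-0.2, -0.0, -2.4]
width: 34.7
```

```bash
python3 f.py
```

```text
13.05 F [-0.22  0.05 -2.01] [0.37 0.88 0.47] P [657.24  13.15 151.88] [657.27  13.17 152.07]
```

Not down yet; continue in 1 mm steps.

Request:
send_rows(
  rows=[
    {"x": 0, "y": 0, "z": -0.1, "roll": 0, "claw": 1},
    {"x": 0, "y": 0, "z": -0.1, "roll": 0, "claw": 1},
  ],
)

```text
clock: 13.22
eef_pos: [657.1, 13.2, 150.8]
tool_rot: [3.142, -0.0, 1.452]
force: [0.4, 0.8, -1.6]
width: 35.3
```

Request:
send_rows(
  rows=[
    {"x": 0, "y": 0, "z": -0.1, "roll": 0, "claw": 1},
    {"x": 0, "y": 0, "z": -0.1, "roll": 0, "claw": 1},
  ],
)

```text
clock: 13.38
eef_pos: [657.3, 13.3, 150.5]
tool_rot: [3.141, -0.0, 1.452]
force: [-0.4, -0.4, 2.6]
width: 35.0
```

```bash
python3 f.py
python3 - <<'E'
from h import *
im,d=ctrl.get_image("scene")
cv2.imwrite("pics/s7c.png",cv2.resize(im[180:310,190:310],(480,520),interpolation=cv2.INTER_CUBIC))
E
```

```text
13.5833 F [-1.78  0.06  3.09] [0.58 0.39 0.28] P [657.32  13.28 150.41] [657.34  13.25 150.41]
```

View pics/s7c.png

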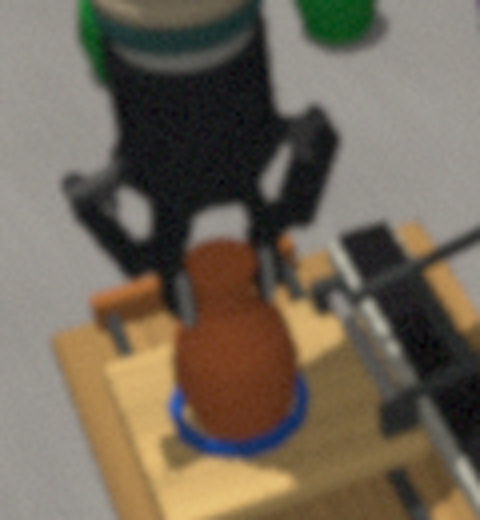

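Contact at TCP z 150.4, which is the 90.3 grip height plus the 60 mm deck, and the vase foot is inside the ring. Releasing and rising.

Request:
send_rows(
  rows=[
    {"x": 0, "y": 0, "z": 0, "roll": 0, "claw": 0.4},
    {"x": 0, "y": 0, "z": 0, "roll": 0, "claw": 0.1},
    {"x": 0, "y": 0, "z": 0, "roll": 0, "claw": 0},
    {"x": 0, "y": 0, "z": 0, "roll": 0, "claw": 0},
    {"x": 0, "y": 0, "z": 1, "roll": 0, "claw": 0},
  ],
)

```text
clock: 14.05
eef_pos: [655.7, 12.9, 158.0]
tool_rot: [-3.138, 0.001, 1.453]
force: [-0.1, 0.9, -0.8]
width: 85.2
```

Request:
send_rows(
  rows=[
    {"x": 0, "y": 0, "z": 2, "roll": 0, "claw": 0},
    {"x": 0, "y": 0, "z": 5, "roll": 0, "claw": 0},
    {"x": 0, "y": 0, "z": 7, "roll": 0, "claw": 0},
    {"x": -3, "y": 0.4, "z": 7, "roll": 0, "claw": 0},
    {"x": -6, "y": 0.7, "z": 7, "roll": 0, "claw": 0},
  ],
)

```text
clock: 14.47
eef_pos: [598.6, 20.6, 232.0]
tool_rot: [3.136, -0.002, 1.452]
force: [-0.6, 0.4, -0.9]
width: 85.7
```

Request:
send_rows(
  rows=[
    {"x": -3, "y": 0.4, "z": 0, "roll": 0, "claw": 0},
    {"x": -6, "y": 0.7, "z": 0, "roll": 0, "claw": 0},
    {"x": -9, "y": 1.1, "z": 0, "roll": 0, "claw": 0},
    {"x": -11.5, "y": 1.4, "z": 0, "roll": 0, "claw": 0},
    {"x": -13.7, "y": 1.6, "z": 0, "roll": 0, "claw": 0},
  ],
)

```text
clock: 14.88
eef_pos: [458.4, 36.5, 230.6]
tool_rot: [3.141, 0.0, 1.453]
force: [-0.5, -0.6, -0.0]
width: 85.2
```

```bash
python3 f.py; python3 f.py
cat > chk.py <<'E'
from h import *
import sys
im,d=ctrl.get_image("top");im2,d2=ctrl.get_image("scene")
c=ctrl.get_calibration("top")
h=cv2.cvtColor(im,cv2.COLOR_BGR2HSV).astype(int)
def box(m,a,b,cc,e): M=np.zeros(m.shape,bool);M[cc:e,a:b]=m[cc:e,a:b];v,u=np.nonzero(M&(d>0));return np.array([world("top",(x,y),d,c,0) for x,y in zip(u,v)]).reshape(-1,3)
m=((h[...,0]<16)|(h[...,0]>172))&(h[...,1]>110)
P=box(m,290,345,130,190);P=P[P[:,2]>155]
if len(P):print("lip",len(P),P.mean(0).round(1),((P.min(0)+P.max(0))/2).round(1))
for n in("handle","seat","vase"):print(n,[(round(r["confidence"],2),np.round(r["uv"],1)) for r in ctrl.place_of("scene",n)[:3]])
cv2.imwrite(f"pics/{sys.argv[1]}.png",np.hstack([cv2.resize(im[120:270,250:370],(400,500)),cv2.resize(im2[190:320,220:345],(400,500),interpolation=cv2.INTER_CUBIC)]))
E
python3 chk.py k1
```

```text
15.0833 F [-1.07  0.23 -0.17] [2.66 0.25 0.45] P [453.62  36.48 230.28] [460.76  36.25 230.76]
15.2833 F [ 0.36 -0.49 -0.1 ] [0.3  0.78 0.32] P [461.44  36.21 230.6 ] [461.24  36.14 229.94]
lip 249 [654.1  11.8 177.5] [587.8  11.8 381.2]
handle [(0.67, array([326.9, 243.4]))]
seat [(0.56, array([251.8, 283.1]))]
vase [(0.9, array([249.8, 284.8])), (0.77, array([274.9, 182.9])), (0.61, array([221.4, 193.8]))]
```

View pics/k1.png

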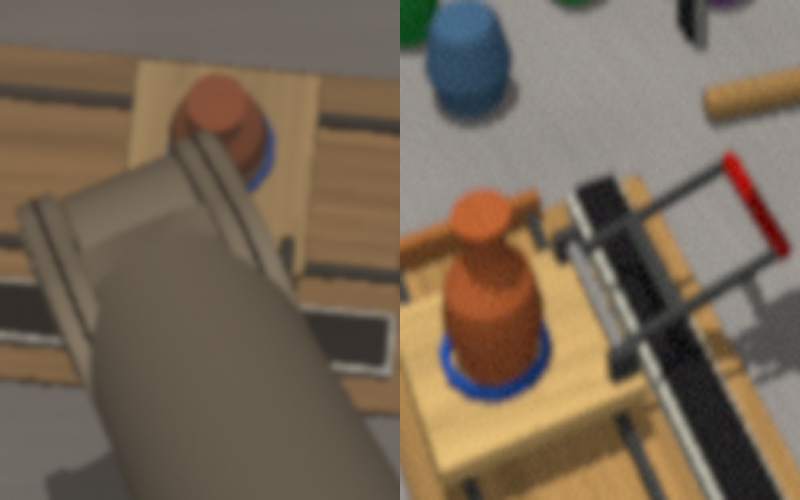

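Vase stands upright inside the ring and the handle is still down. Going to the handle for a pinch, fingers staying open 21 mm until I start lifting, so that closing cannot push the foot harder.

Request:
send_rows(
  rows=[
    {"x": 0, "y": 0, "z": -3.5, "roll": 0, "claw": 0},
    {"x": 0, "y": 0, "z": -7, "roll": 0, "claw": 0},
    {"x": 0, "y": 0, "z": -10, "roll": 0, "claw": 0},
    {"x": 0, "y": 0, "z": -12.5, "roll": 0, "claw": 0.2},
    {"x": 0, "y": 0, "z": -13.8, "roll": 0, "claw": 0.4},
  ],
)

```text
clock: 15.95
eef_pos: [458.7, 36.0, 89.1]
tool_rot: [-3.138, 0.001, 1.453]
force: [-0.3, 0.2, 0.3]
width: 63.8
```

Request:
send_rows(
  rows=[
    {"x": 0, "y": 0, "z": -0.4, "roll": 0, "claw": 0.5},
    {"x": 0, "y": 0, "z": -0.4, "roll": 0, "claw": 0.6},
    {"x": 0, "y": 0, "z": -0.4, "roll": 0, "claw": 0.7},
    {"x": 0, "y": 0, "z": -0.4, "roll": 0, "claw": 0.7},
    {"x": 0, "y": 0, "z": -0.4, "roll": 0, "claw": 0.7},
  ],
)

```text
clock: 16.37
eef_pos: [461.0, 36.2, 88.9]
tool_rot: [3.139, -0.001, 1.452]
force: [0.6, -0.4, 1.1]
width: 25.8
```

```bash
python3 f.py; python3 -c "
from h import *
print(ctrl.read_state()['width'])"
```

```text
16.5667 F [ 0.14 -0.02  0.09] [0.42 0.6  0.26] P [460.86  36.16  88.79] [460.48  36.11  88.38]
25.584699343564644
```

Request:
send_rows(
  rows=[
    {"x": 0.0, "y": 0, "z": 0.1, "roll": 0, "claw": 0.8},
    {"x": 0.0, "y": 0, "z": 0.25, "roll": 0, "claw": 0.9},
    {"x": 0.05, "y": 0, "z": 0.4, "roll": 0, "claw": 1},
    {"x": 0.1, "y": 0, "z": 0.6, "roll": 0, "claw": 1},
    {"x": 0.15, "y": 0, "z": 0.8, "roll": 0, "claw": 1},
  ],
)

```text
clock: 16.98
eef_pos: [463.3, 36.0, 95.5]
tool_rot: [3.139, -0.001, 1.452]
force: [7.1, -1.5, -12.7]
width: 11.8
```

Request:
send_rows(
  rows=[
    {"x": 0.1, "y": 0, "z": 0.3, "roll": 0, "claw": 1},
    {"x": 0.2, "y": 0, "z": 0.6, "roll": 0, "claw": 1},
    {"x": 0.3, "y": 0, "z": 0.9, "roll": 0, "claw": 1},
    {"x": 0.4, "y": -0.1, "z": 1.2, "roll": 0, "claw": 1},
    {"x": 0.5, "y": -0.1, "z": 1.5, "roll": 0, "claw": 1},
  ],
)

```text
clock: 17.4
eef_pos: [467.9, 35.0, 110.6]
tool_rot: [3.14, -0.001, 1.452]
force: [5.0, -1.1, -11.5]
width: 12.0
```

Request:
send_rows(
  rows=[
    {"x": 0.12, "y": 0, "z": 0.3, "roll": 0, "claw": 1},
    {"x": 0.25, "y": 0, "z": 0.6, "roll": 0, "claw": 1},
    {"x": 0.4, "y": 0, "z": 0.9, "roll": 0, "claw": 1},
    {"x": 0.55, "y": -0.1, "z": 1.2, "roll": 0, "claw": 1},
    {"x": 0.7, "y": -0.1, "z": 1.5, "roll": 0, "claw": 1},
  ],
)

```text
clock: 17.82
eef_pos: [474.5, 33.9, 125.4]
tool_rot: [3.141, -0.001, 1.452]
force: [6.7, -1.2, -16.4]
width: 12.1
```

Request:
send_rows(
  rows=[
    {"x": 0.08, "y": 0, "z": 0.15, "roll": 0, "claw": 1},
    {"x": 0.15, "y": 0, "z": 0.3, "roll": 0, "claw": 1},
  ],
)

```text
clock: 17.98
eef_pos: [476.0, 33.7, 128.4]
tool_rot: [3.141, -0.0, 1.452]
force: [6.0, -2.0, -12.0]
width: 11.9
```

Request:
send_rows(
  rows=[
    {"x": 0.08, "y": 0, "z": 0.15, "roll": 0, "claw": 1},
    {"x": 0.15, "y": 0, "z": 0.3, "roll": 0, "claw": 1},
  ],
)

```text
clock: 18.15
eef_pos: [477.7, 33.7, 131.5]
tool_rot: [3.14, -0.0, 1.452]
force: [6.4, -1.3, -14.7]
width: 11.8
```

Request:
send_rows(
  rows=[
    {"x": 0.07, "y": 0, "z": 0.1, "roll": 0, "claw": 1},
    {"x": 0.1, "y": 0, "z": 0.2, "roll": 0, "claw": 1},
  ],
)

```text
clock: 18.32
eef_pos: [478.9, 33.7, 133.3]
tool_rot: [3.14, -0.001, 1.452]
force: [7.9, -1.3, -16.5]
width: 11.7
```

```bash
python3 f.py; python3 chk.py k2
```

```text
18.5167 F [  7.69  -1.19 -13.81] [0.29 0.32 0.37] P [478.98  33.68 133.42] [478.98  33.67 133.4 ]
lip 253 [653.2  11.6 178.6] [595.3  10.8 341. ]
handle [(0.6, array([324.2, 234.3]))]
seat [(0.77, array([249.2, 279. ]))]
vase [(0.77, array([276.1, 185.5])), (0.72, array([247.5, 281.6])), (0.66, array([224.2, 197.7]))]
```

View pics/k2.png

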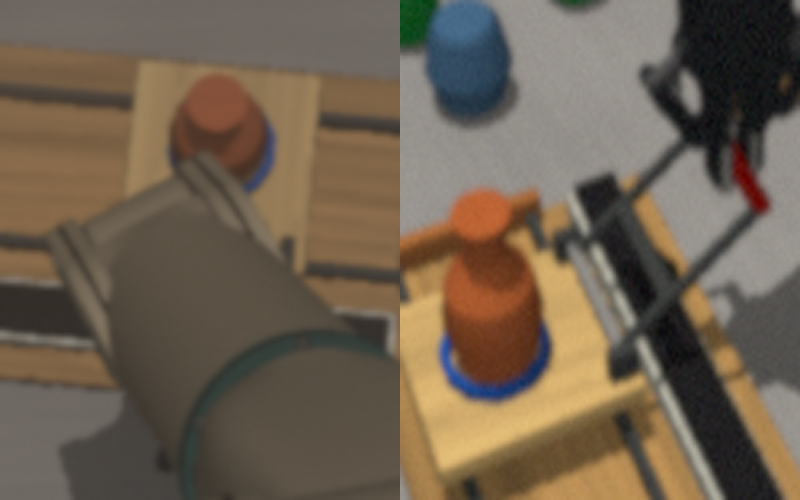

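Lever is up: bar x of 479 implies a joint angle of about 0.04. One more small lift to find the stop.

Request:
send_rows(
  rows=[
    {"x": 0.07, "y": 0, "z": 0.1, "roll": 0, "claw": 1},
    {"x": 0.14, "y": 0, "z": 0.2, "roll": 0, "claw": 1},
  ],
)

```text
clock: 18.93
eef_pos: [480.0, 33.5, 135.1]
tool_rot: [3.141, -0.0, 1.452]
force: [7.2, -1.2, -18.7]
width: 12.1
```

Request:
send_rows(
  rows=[
    {"x": 0.05, "y": 0, "z": 0.1, "roll": 0, "claw": 1},
  ],
)

```text
clock: 19.02
eef_pos: [480.6, 33.5, 136.0]
tool_rot: [3.14, -0.0, 1.452]
force: [9.1, -1.4, -19.6]
width: 12.0
```

Request:
send_rows(
  rows=[
    {"x": 0, "y": 0, "z": 0, "roll": 0, "claw": 0.6},
    {"x": 0, "y": 0, "z": 0, "roll": 0, "claw": 0.4},
    {"x": 0, "y": 0, "z": 0, "roll": 0, "claw": 0.4},
    {"x": 0, "y": 0, "z": 0.5, "roll": 0, "claw": 0.4},
    {"x": 0, "y": 0, "z": 2, "roll": 0, "claw": 0.4},
  ],
)

```text
clock: 19.43
eef_pos: [477.9, 34.1, 156.1]
tool_rot: [-3.138, 0.001, 1.453]
force: [0.6, 0.1, 1.6]
width: 51.1
```

Request:
send_rows(
  rows=[
    {"x": 0, "y": 0, "z": 3, "roll": 0, "claw": 0.4},
    {"x": 0, "y": 0, "z": 7, "roll": 0, "claw": 0.4},
    {"x": 0, "y": -4, "z": 9, "roll": 0, "claw": 0.4},
    {"x": 0, "y": -8, "z": 9, "roll": 0, "claw": 0.4},
    {"x": 0, "y": -12, "z": 9, "roll": 0, "claw": 0.4},
  ],
)

```text
clock: 19.85
eef_pos: [480.4, -86.5, 249.5]
tool_rot: [3.137, 0.0, 1.456]
force: [1.0, -0.8, -0.3]
width: 51.5
```

Request:
send_rows(
  rows=[
    {"x": 0, "y": -4, "z": 0, "roll": 0, "claw": 0.4},
    {"x": 0, "y": -8, "z": 0, "roll": 0, "claw": 0.4},
    {"x": 0, "y": -12, "z": 0, "roll": 0, "claw": 0.4},
    {"x": 0, "y": -14, "z": 0, "roll": 0, "claw": 0.4},
    {"x": 0, "y": -14, "z": 0, "roll": 0, "claw": 0.4},
  ],
)

```text
clock: 20.27
eef_pos: [478.1, -232.1, 247.1]
tool_rot: [3.142, 0.003, 1.444]
force: [0.4, -0.4, -0.5]
width: 51.3
```

```bash
python3 f.py; python3 f.py;sed 's/pics\/top.png/pics\/x/' chk.py >/dev/null; python3 chk.py k3
python3 - <<'E'
from h import *
im,d=ctrl.get_image("top");c=ctrl.get_calibration("top");h=cv2.cvtColor(im,cv2.COLOR_BGR2HSV).astype(int)
m=((h[...,0]<8)|(h[...,0]>172))&(h[...,1]>130);v,u=np.nonzero(m[222:262,270:340]&(d[222:262,270:340]>0))
P=np.array([world("top",(x+270,y+222),d,c,0) for x,y in zip(u,v)]);P=P[P[:,2]>90];print("bar",len(P),np.median(P,0).round(1),"cf start 471.2,33.6,132.5")
E
```

```text
20.4667 F [-0.29  0.75  0.29] [0.44 0.35 0.53] P [ 478.56 -228.52  247.05] [ 479.59 -224.06  247.16]
20.6667 F [ 0.17 -0.08 -0.03] [0.55 0.4  0.5 ] P [ 479.71 -223.93  247.14] [ 479.78 -224.47  247.05]
lip 248 [656.3  11.5 171.1] [656.3  10.8 172.6]
handle [(0.68, array([321.7, 232. ]))]
seat [(0.79, array([248.2, 281.2]))]
vase [(0.95, array([219.5, 193.7])), (0.89, array([275.8, 181. ])), (0.85, array([249.2, 283.9]))]
bar 238 [479.4  32.  147.3] cf start 471.2,33.6,132.5
```

View pics/k3.png

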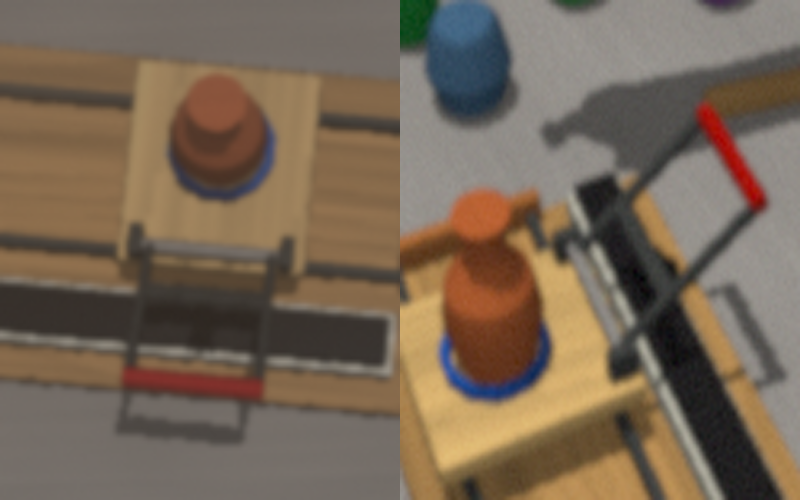

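Final state looks right: the lip is within about 1 mm of the ring centre in the top view, the bar is about 15 mm higher than at the start, and the robot is clear.

```bash
python3 -c "
from h import *
print(ctrl.finish_job())"
```

```text
the job is handed in; nothing more can be done
None
```

The job is handed in at about 21 s of the 72 s allowed; no verdict was reported. The brake was set, the vase placed in the ring, and the handle lifted back up.

**Brake on:** I pushed the handle down with shut fingers. The force rose from about 5.7 N once the foot met the strip, and reached about 10.8 N before I let go. From the force rise and the travel I estimate a bite of 12–13 N, but the bite cannot be measured directly. After release the handle stayed down (seen in pictures), and the carriage had not moved.

**Vase:** The grip closed at 35 mm instead of the expected 28 mm neck, so I think the pads were also on the lip. I regripped once, 6 mm higher, and got the same width, but the vase lifted upright and held. It touched down at exactly the expected deck height. The last check put its lip within about 1 mm of the ring centre in the top view, upright.

**Handle up:** I pinched and lifted the bar while closing the fingers, so that closing could not press the foot harder. The force kept rising slowly without a clear jump at the stop. The bar ended about 15 mm higher than at the start, a joint angle of roughly 0.01 rad.

**Last checks:** The robot was clear, reading about 0 N. The blue jar looked untouched in the last picture. I did not recheck the cup, but the arm never went near it. I viewed 10 pictures before the final check and 11 in all, one over the budget.

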